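# Load the pine offcut into the drill guide

### The job

Load the long pale pine block into the metal drill guide for drilling: slide it endways through the open mouth and under the bridge until its end is right up against the back stop. Leave it lying flat on the worktop there, straight in the guide, and let go of it. Leave the dark hardwood block and the sanding block where they are.

Things in the scene. Friction and masses are not known exactly. Their poses are not given: they have to be found in the camera images.
- drill_guide: fixed aluminium guide, open below; origin: centre of its mouth at worktop height, x axis into it, z up. Two 16 mm cheeks leave a passage 61 mm wide; a bridge (46 mm clear beneath, top with bushings 61 mm) covers the first 50 mm; dark back stop face 70 mm inside the mouth. 135 mm wide over its feet. Pine block home: 65 mm of it stand out, so grip it near its outer end
- pine_centre (a point): centre, 17 mm above the underside, of the loose pale pine block: 135 mm long (its y axis), 45 mm wide (x), 34 mm high (z up), about 85 g. Either end may go in first. It starts flat on the worktop, pointing roughly away from the robot, in one of two places; the hardwood block is in the other
- hardwood_centre (a point): centre (11 mm above its underside) of the loose dark brown hardwood block, 82 mm long (y axis), 50 mm wide (x axis), 22 mm high: a bystander, to be left alone
- sander_centre (a point): centre (17 mm above its underside) of the loose cork sanding block wrapped in red-brown abrasive, 90 mm long (y axis), 62 mm wide (x axis), 34 mm high: a bystander, to be left alone
Things that resemble listed ones, but are neither listed nor needed, are in the scene too. Leave any pink look-alike of the part that bears pine_centre alone.

How it is judged (in metres and radians):
On the way:
1. one end of the pine block has entered the mouth, low under the bridge (x of pine_centre in the frame of drill_guide above -0.055 m and y of pine_centre in the frame of drill_guide between -0.02 and 0.02 m and height (world z) of pine_centre below 0.035 m), for 0.05 s.
At the end, for the whole second after the job is handed in: The pine block lies flat and still on the worktop in the guide, its end within 12 mm of the back stop, centred within 18 mm and straight within 0.2 rad; the hardwood block and the sanding block are within 30 mm of where they started (x of pine_centre in the frame of drill_guide between -0.0095 and 0.01 m and y of pine_centre in the frame of drill_guide between -0.018 and 0.018 m and angle between the y axis of pine_centre and the x axis of drill_guide, either way round below 0.2 rad and height (world z) of pine_centre below 0.022 m and angle between pine_centre's own z axis and vertical below 0.1 rad and linear speed of pine below 0.01 m/s and distance of each of hardwood_centre, sander_centre from where it was at the start of the episode below 0.03 m); the robot touches nothing.
It fails at once if the hardwood block or the sanding block is pushed or carried more than 30 mm away (distance of any of hardwood_centre, sander_centre from where it was at the start of the episode above 0.03 m).
It also fails if it takes over 38 s, if anything falls off the work surface, if the arm or the gripper's body presses on something with over 40 N, if the wrist force passes 120 N, or if a joint passes its speed limit or range.

### The arm

A 6-joint arm with a two-finger parallel gripper is mounted at the origin on the work surface; the furniture and walls round the work are solid. World frame = base frame: x ahead of the robot, y to its left, z up, the work surface at z = 0. Lengths are in mm, angles in degrees, forces in N, time in s.
With the tool pointing down it reaches from about 350 to 850 mm from the base axis. Payload 8.1 kg.
Tool frame: the origin (TCP) lies midway between the tips of the shut fingers; the grasp point (between the pads) lies grip_depth behind it (grip_depth is the distance from the TCP to the grasp point, in mm); z points along the fingers, y is the line along which they close (so a half turn about z gives the same grasp; the last joint's range is limited). The gripper opens to 85 mm and grips with 20 to 120 N. Pads are 22 mm wide; open, the fingers measure 114 mm over their backs; the gripper's body (76 mm by 85 mm) begins 54 mm behind the grasp point. The pads swing forward as they close: fully open they stand 13 mm farther back than shut.
Start: joints at [68.675, 7.471, 85.268, -0, 87.261, -4.893], TCP at [169.709, 575.503, 231.292] pointing down, gripper open.
Joint ranges: [-169.43, 169.43], [-51.17, 129.36], [1.28, 143.12], [-76.62, 256.62], [0, 156.53], [-152.29, 152.29]. Speed limits (degrees/s): [136.94, 136.94, 159.86, 180, 180, 180].

### API

Orientations are given as [roll, pitch, yaw] about the fixed x, y, z axes, in that order (R = Rz(yaw) Ry(pitch) Rx(roll)).
In Python, from bench import sense, snapshot, hand_in, grip_depth gives the robot as it stands. The module is installed in compiled form; this text tells all that it offers.
- The arm moves only by the tool apply_moves, never from a script. Its argument "series" is text: rows parted by semicolons, each of 5 numbers parted by spaces: the shift along the tool's x, y, z each as a share of 0.3 m, from -1 to 1, then the turn about the tool's z as a share of 2 rad, from -1 to 1, then the gripper's target within -1 to 1 (shut at 1, half-way at 0, fully open at -1). In form: tx ty tz twist gripper; .... A call has 1 to 5 rows; each row shifts and turns the commanded pose from where the row before left it, along the tool's axes as they then stand; what a row does not reach is not made up. A row lasts 1/12 s, in which the tool goes at most 41.7 mm and 7.16 degrees, less where a joint would pass 70% of its speed; a pose out of reach is approached as far as the arm can. A call with a number of a shift or a turn outside -1 to 1 is refused whole. A call with a gripper value outside its range is refused whole. The fingers move at their own pace and stop on an object; "squeeze" is the grip in N (left out, the last holds). Time passes only in rows, so rows that do not move let the fingers close. It gives the time, the measured TCP pose, the force, the opening and the grip force at its end, in the units of the state.
- sense(): the state, without advancing time (a new reading comes with each control period).
- snapshot(name): name is "scene" or "top" or "wrist"; returns a dict with "frame" (420x560x3 uint8, blue, green, red), "depth" (420x560 float32, mm along the optical axis (not along the pixel's ray), 0 where there is no reading), "intrinsics" (3x3 intrinsics, pixels), "extrinsics" (4x4, takes a point from camera to world coordinates); the wrist camera has in their place "tool_from_camera" (4x4, takes a point from camera to tool coordinates, whose origin is the TCP and whose axes are the flange's). Camera axes: x right, y down, z forward; pixel columns grow to the right and rows downward; lengths in mm; the calibration is good to about 2 mm. A picture is of the moment at which its call begins: read the wrist's pose just before it.
- hand_in(): hands the job in; it is judged then, once.
The state is a dict: "time": time; "joint_pos": joint angles; "qd": joint speeds; "joint_efforts": joint torques, N m; "tool_pos": TCP position; "tcp_rot": TCP orientation; "ft_force": force on the tool from outside, world axes, zero at the start; "wrist_torque": the same for the moment, N m; "finger_gap": finger opening in mm; "grip_force": force on a finger pad.
Only numpy, scipy, OpenCV 4.12 (cv2) and the standard library are available. Lean on these libraries where they do the work, as an engineer would, in place of code of your own. Each camera call takes 0.05 s, during which the arm holds its last target. There are 200 camera calls.

## Working session

There is one attempt and no reset: what is moved stays moved. The work goes in short steps, Python scripts to look and compute and a tool call to move; the robot and the scene stay as the last step left them, time stands still between calls to the robot, and variables do not carry over. Pictures are saved under pics/ and viewed, at most 10 in all, crops included, and the job is handed in when it is done.

Besides the shell and the picture viewer there is one more tool, called after ">>>" as name(argument=value, ...) on one line, values as JSON. apply_moves: Moves the arm, as the interface text tells. Its arguments: {"type":"object","properties":{"series":{"type":"string"},"squeeze":{"type":"number"}},"required":["series"]}

```bash
mkdir -p pics; cat > h.py <<'E'
import numpy as np, cv2, pickle
from bench import sense, snapshot, hand_in, grip_depth
def snap(n,save=None):
    s=snapshot(n)
    if save: cv2.imwrite(f'pics/{save}.png',s['frame'])
    return s
def cloud(s,E=None):
    E=s['extrinsics'] if E is None else E
    K=np.array(s['intrinsics']);d=s['depth'];v,u=np.mgrid[:d.shape[0],:d.shape[1]]
    P=np.stack([(u-K[0,2])/K[0,0]*d,(v-K[1,2])/K[1,1]*d,d,np.ones_like(d)],-1)@np.array(E).T
    return P[...,:3]
def ray(s,u,v,z,E=None):
    E=np.array(s['extrinsics'] if E is None else E);K=np.array(s['intrinsics'])
    r=E[:3,:3]@np.linalg.solve(K,[u,v,1.]);o=E[:3,3]
    return o+r*(z-o[2])/r[2]
E
python3 - <<'E'
from h import *
print(grip_depth if not callable(grip_depth) else grip_depth()); print(sense())
for n in('top','scene'):
    s=snap(n,n+'1');pickle.dump(s,open(n+'.pkl','wb'));print(np.round(s['extrinsics'],3),s['intrinsics'])
E
```

```text
18.700000000000003
{'time': 0.0, 'joint_pos': array([ 6.86733587e+01,  7.51477167e+00,  8.53295188e+01,  8.53453430e-04,
        8.72625965e+01, -4.89353086e+00]), 'qd': array([-0.02128913, -0.05954488,  0.01155887,  0.05255   ,  0.02784538,
       -0.01853089]), 'joint_efforts': array([-1.41941997e-03, -5.69377041e+01, -5.00543904e+01, -3.05128915e-04,
        1.48288527e-02,  8.10839396e-06]), 'tool_pos': array([169.51245093, 574.97665179, 230.24565638]), 'tcp_rot': array([-1.79893575e+02, -9.96722748e-03,  1.63566839e+02]), 'ft_force': array([ 0.35866804, -0.4356912 , -0.08447762]), 'wrist_torque': array([-0.07771476, -0.0381843 , -0.00636277]), 'grip_force': 0.0, 'finger_gap': 85.3714285780114}
[[ 4.000000e-03 -9.950000e-01  9.900000e-02  3.691000e+02]
 [-1.000000e+00 -4.000000e-03 -5.000000e-03  4.717300e+01]
 [ 6.000000e-03 -9.900000e-02 -9.950000e-01  1.306128e+03]
 [ 0.000000e+00  0.000000e+00  0.000000e+00  1.000000e+00]] [[537.74105005   0.         285.37500352]
 [  0.         537.74105005 207.31107144]
 [  0.           0.           1.        ]]
[[ 7.15000e-01 -4.61000e-01  5.25000e-01 -8.85570e+01]
 [-6.99000e-01 -4.74000e-01  5.36000e-01 -5.18609e+02]
 [ 2.00000e-03 -7.50000e-01 -6.62000e-01  7.62507e+02]
 [ 0.00000e+00  0.00000e+00  0.00000e+00  1.00000e+00]] [[495.53051248   0.         275.3975043 ]
 [  0.         495.53051248 208.31111616]
 [  0.           0.           1.        ]]
```

View pics/top1.png

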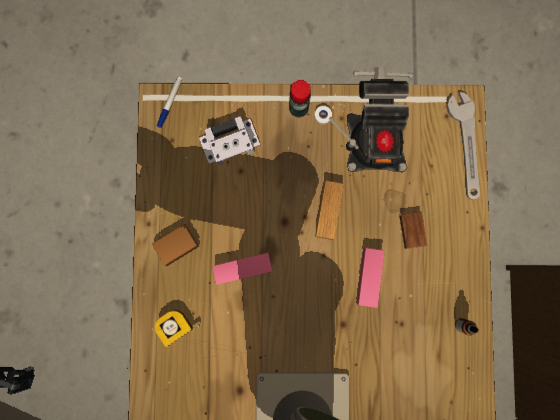

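View pics/scene1.png

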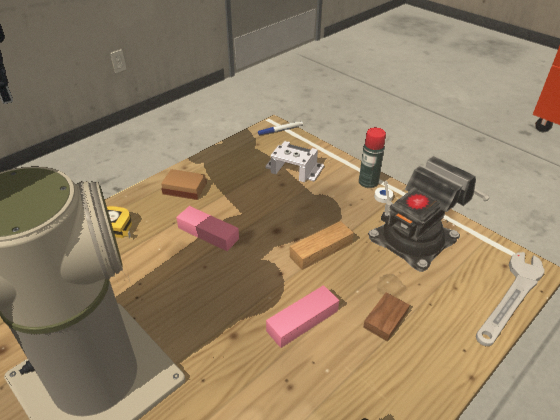

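The top view shows the pine block at about (330,210), with hardwood at (414,228) and the sander at (175,245). The guide is at (229,140): its dark stop is on the far side (228,127) and its mouth faces the robot. The pink blocks are decoys. Next I'll measure the pine and the guide.

```bash
cat > m.py <<'E'
from h import *
T=pickle.load(open('top.pkl','rb'));S=pickle.load(open('scene.pkl','rb'))
P=cloud(T);Q=cloud(S)
for n,C,im in(('top',P,T),('scene',Q,S)):
    X,Y,Z=C[...,0],C[...,1],C[...,2]
    hsv=cv2.cvtColor(im['frame'],cv2.COLOR_BGR2HSV)
    for nm,(x0,x1,y0,y1,z0,z1) in dict(pine=(250,480,-140,10,28,45),guide=(440,640,90,290,50,75),feet=(440,640,90,290,4,20),stop=(440,640,90,290,30,75)).items():
        m=(X>x0)&(X<x1)&(Y>y0)&(Y<y1)&(Z>z0)&(Z<z1)
        if nm=='stop': m&=(hsv[...,2]<75)
        m=cv2.morphologyEx(m.astype(np.uint8),cv2.MORPH_OPEN,np.ones((2,2)))
        k,l,st,_=cv2.connectedComponentsWithStats(m)
        if k<2: print(n,nm,'none');continue
        for i in np.argsort(-st[1:,4])[:2]+1:
            p=C[l==i];r=cv2.minAreaRect(p[:,:2].astype(np.float32))
            print(n,nm,len(p),np.round(r[0],1),np.round(r[1],1),round(r[2],1),'z',np.round(np.percentile(p[:,2],[5,50,95]),1))
    m=(X>300)&(X<500)&(Y>-150)&(Y<50)&(abs(Z)<8);print('table z',np.median(Z[m]))
cv2.imwrite('pics/crop.png',np.hstack([cv2.resize(T['frame'][100:180,180:280],(400,320),interpolation=2),cv2.resize(S['frame'][130:190,255:335],(400,320),interpolation=2)]))
E
python3 m.py
```

```text
top pine 459 [431.3 -18.4] [ 65.  168.7] 22.4 z [ 1.8 34.1 39.2]
top pine 45 [ 276.  -138.2] [31.3 10.5] 10.6 z [ 8.6 34.7 39. ]
top guide 421 [503.3 132.2] [303.1  95.1] 14.9 z [ 3.1 56.  61.3]
top feet 82 [620.3 222. ] [33.8 20.8] 16.6 z [ 1.1  7.6 18. ]
top feet 9 [630.1 126.8] [3.3 8.3] 12.9 z [-2.9  0.1  7. ]
top stop 6 [634.2 179.8] [5.1 2.8] 2.7 z [57.4 60.1 62.4]
table z 0.9597364648732309
scene pine 478 [ 183.2 -267.5] [736.8  69.4] 37.4 z [27.1 33.1 35.4]
scene pine 90 [ 290.8 -138.7] [ 9.4 47.6] 87.2 z [31.1 33.2 35.3]
scene guide 263 [ 297.3 -177.4] [1026.8   82.5] 46.1 z [48.2 54.9 58.7]
scene feet 52 [ 269.6 -147.2] [1031.7   25. ] 44.6 z [ 1.   6.9 15.5]
scene feet 28 [ 276.6 -198.4] [971.3  12.9] 42.0 z [ 2.9  9.4 19.4]
scene stop none
table z -0.10063827413461013
```

View pics/crop.png

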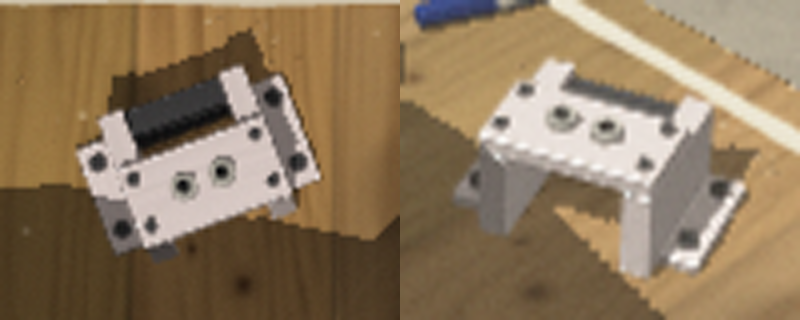

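The crop shows the bridge's near edge at about (148,250)-(295,205) in the left panel, with the stop behind it and the mouth on the robot's side. I'll refine this with pixel masks and rays.

```bash
cat > m2.py <<'E'
from h import *
T=pickle.load(open('top.pkl','rb'));S=pickle.load(open('scene.pkl','rb'))
for n,im in(('top',T),('scene',S)):
    C=cloud(im);X,Y,Z=C[...,0],C[...,1],C[...,2]
    def rep(nm,m,z):
        k,l,st,_=cv2.connectedComponentsWithStats(m.astype(np.uint8));i=np.argmax(st[1:,4])+1
        c=max(cv2.findContours((l==i).astype(np.uint8),cv2.RETR_EXTERNAL,1)[0],key=len)[:,0]
        p=np.float32([ray(im,u,v,z)[:2] for u,v in c]);r=cv2.minAreaRect(p)
        print(n,nm,st[i,4],'c',np.round(r[0],1),np.round(r[1],1),round(r[2],1),'zmed',round(float(np.median(Z[l==i])),1),'corners',np.round(cv2.boxPoints(r),0).tolist())
    ok=im['depth']>0
    rep('pine',ok&(X>330)&(X<490)&(Y>-110)&(Y<-10)&(Z>29)&(Z<40),34)
    hsv=cv2.cvtColor(im['frame'],cv2.COLOR_BGR2HSV)
    rep('bridge',ok&(X>440)&(X<660)&(Y>90)&(Y<290)&(Z>52)&(Z<72)&(hsv[...,1]<60)&(hsv[...,2]>100),61)
    rep('white0',ok&(X>470)&(X<630)&(Y>90)&(Y<290)&(hsv[...,1]<60)&(hsv[...,2]>100),8)
# top crop near edge corners, far cheek corners
f=lambda u,v,z:np.round(ray(T,180+u/4-.4,100+v/4-.4,z)[:2],1)
for a in((148,250),(295,205),(122,160),(258,115),(103,120),(250,70)): print(a,f(*a,61))
g=lambda u,v,z:np.round(ray(S,255+(u-400)/5-.4,130+v/5.33-.4,z)[:2],1)
for a in((480,143),(652,190),(548,58),(708,98)): print(a,g(*a,61))
E
python3 m2.py
```

```text
top pine 523 c [458.5 -58.8] [45.1 70.1] 80.2 zmed 34.4 corners [[420.0, -75.0], [489.0, -87.0], [497.0, -43.0], [428.0, -31.0]]
top bridge 657 c [638.7 170.1] [50.1 92.3] 21.2 zmed 56.7 corners [[599.0, 204.0], [632.0, 118.0], [679.0, 136.0], [645.0, 222.0]]
top white0 287 c [628.2 182.7] [ 29.3 105.2] 7.5 zmed 55.6 corners [[607.0, 233.0], [621.0, 129.0], [650.0, 132.0], [636.0, 237.0]]
scene pine 547 c [458.2 -61.1] [47.7 72.9] 80.2 zmed 33.3 corners [[418.0, -78.0], [490.0, -91.0], [498.0, -44.0], [426.0, -31.0]]
scene bridge 394 c [633.6 163.5] [54.5 93.5] 21.2 zmed 55.5 corners [[591.0, 197.0], [625.0, 110.0], [676.0, 130.0], [642.0, 217.0]]
scene white0 336 c [643.6 224.6] [88.5 80.1] 79.7 zmed 48.2 corners [[596.0, 188.0], [675.0, 174.0], [691.0, 261.0], [612.0, 275.0]]
(148, 250) [598.3 202.3]
(295, 205) [625.5 116.4]
(122, 160) [651.9 218.5]
(258, 115) [679.3 138.8]
(103, 120) [675.8 230.1]
(250, 70) [706.4 143.8]
(480, 143) [592.7 193.6]
(652, 190) [626.3 110.8]
(548, 58) [665.4 219.5]
(708, 98) [698.8 140.6]
```

```bash
sed -i 's/(X<490)/(X<560)/' m2.py; python3 m2.py | grep pine; cat >> h.py <<'E'
def go(x,y,z=None,yaw=None):
    s=sense();p=s['tool_pos'];R=Rm(s['tcp_rot']);d=np.array([x,y,p[2] if z is None else z])-p
    t=R.T@d;dy=0 if yaw is None else -((yaw-s['tcp_rot'][2]+180)%360-180)
    print('tool shift mm',t.round(1),'share',(t/300).round(3),'twist deg',round(dy,2),'share',round(dy/np.degrees(2),3))
def Rm(r):
    from scipy.spatial.transform import Rotation
    return Rotation.from_euler('xyz',r,degrees=True).as_matrix()
def wrist(name=None):
    s=sense();E=np.eye(4);E[:3,:3]=Rm(s['tcp_rot']);E[:3,3]=s['tool_pos']
    w=snap('wrist',name);return w,E@np.array(w['tool_from_camera'])
E
python3 - <<'E'
from h import *
w,E=wrist(); print(np.round(w['tool_from_camera'],2),w['intrinsics'])
go(520,90,260,180)
E
```

```text
top pine 1032 c [490.4 -64.6] [ 45.2 134.9] 80.0 zmed 34.5 corners [[420.0, -75.0], [553.0, -99.0], [561.0, -54.0], [428.0, -31.0]]
scene pine 1060 c [489.8 -66.6] [ 47.8 137. ] 80.2 zmed 33.3 corners [[418.0, -78.0], [553.0, -102.0], [561.0, -55.0], [426.0, -31.0]]
[[   0.     -0.95   -0.32   80.37]
 [   1.      0.      0.     -0.  ]
 [  -0.     -0.32    0.95 -141.69]
 [   0.      0.      0.      1.  ]] [[368.09715425   0.         272.78588018]
 [  0.         368.09715425 212.72431099]
 [  0.           0.           1.        ]]
tool shift mm [-473.3 -366.2  -29. ] share [-1.578 -1.221 -0.097] twist deg -16.44 share -0.143
```

>>> apply_moves(series="-0.1 -0.08 -0.007 0 -1;-0.1 -0.08 -0.007 0 -1;-0.1 -0.08 -0.007 0 -1;-0.1 -0.08 -0.007 0 -1;-0.1 -0.08 -0.007 0 -1", squeeze=40)

```text
time: 0.57
tool_pos: [280.1, 416.4, 241.5]
tcp_rot: [-180.0, -0.0, 163.6]
ft_force: [0.8, 0.4, -0.1]
finger_gap: 85.1
grip_force: 0.0
```

>>> apply_moves(series="-0.1 -0.08 -0.007 0 -1;-0.1 -0.08 -0.007 0 -1;-0.1 -0.08 -0.007 0 -1;-0.1 -0.08 -0.007 0 -1;-0.1 -0.08 -0.007 0 -1")

```text
time: 0.98
tool_pos: [390.1, 258.7, 252.3]
tcp_rot: [180.0, 0.0, 163.6]
ft_force: [0.9, 0.2, 0.3]
finger_gap: 85.4
grip_force: 0.0
```

>>> apply_moves(series="-0.1 -0.08 -0.007 0 -1;-0.1 -0.08 -0.007 0 -1;-0.1 -0.08 -0.007 0 -1;-0.1 -0.08 -0.007 0 -1;-0.1 -0.08 -0.007 0 -1")

```text
time: 1.4
tool_pos: [500.1, 101.0, 262.8]
tcp_rot: [180.0, -0.0, 163.6]
ft_force: [0.3, 0.8, 0.3]
finger_gap: 85.2
grip_force: 0.0
```

>>> apply_moves(series="0 0 0 -0.05 -1;0 0 0 -0.05 -1;0 0 0 -0.05 -1;0 0 0 0 -1;0 0 0 0 -1")

```text
time: 1.82
tool_pos: [499.4, 102.9, 262.5]
tcp_rot: [-180.0, -0.0, -179.4]
ft_force: [-0.6, 0.2, -1.3]
finger_gap: 85.7
grip_force: 0.0
```

```bash
python3 - <<'E'
from h import *
w,E=wrist('w1');s=sense();print(s['tool_pos'],s['tcp_rot'],s['qd'].round(2));pickle.dump((w,E),open('w1.pkl','wb'))
C=cloud(w,E);hsv=cv2.cvtColor(w['frame'],cv2.COLOR_BGR2HSV);X,Y,Z=C[...,0],C[...,1],C[...,2];ok=w['depth']>0
m=ok&(X>560)&(X<720)&(Y>90)&(Y<260)&(Z>55)&(Z<68)
r=cv2.minAreaRect(C[m][:,:2].astype(np.float32));print(m.sum(),r,np.median(Z[m]))
E
```

```text
[499.34272377 102.9790151  262.6006226 ] [-1.79997215e+02 -1.91945330e-02 -1.79438407e+02] [ 0.29 -0.22  0.05  0.03  0.01 -0.2 ]
2128 ((642.49609375, 171.25856018066406), (50.04738998413086, 92.49840545654297), 21.262454986572266) 55.71172264055747
```

View pics/w1.png

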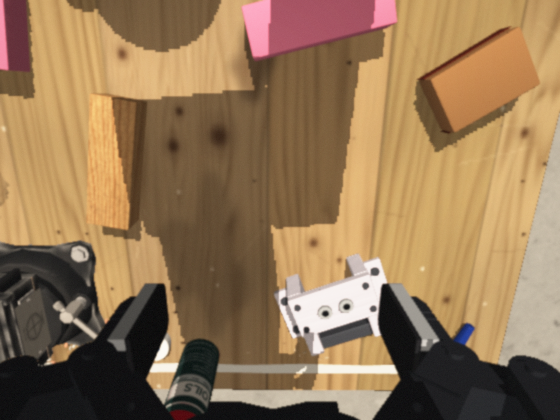

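The wrist view shows the guide at about (335,305), its mouth towards the image top, and the pine at (110,160). The bridge plate measures 50 x 92.5 mm with its top near z=56 (the bushings reach 61) and yaw 21.2°. The mouth is at about (617,161). The pine is at (490,-65.5), heading -10°, with its top at 34. All of these match the sizes given, so I'm going to the grasp at its robot-side end.

>>> apply_moves(series="0 0 0 0.046 -1;0 0 0 0.046 -1;0 0 0 0 -1")

```text
time: 2.12
tool_pos: [499.3, 103.2, 262.8]
tcp_rot: [-180.0, -0.0, 169.8]
ft_force: [-0.4, 0.2, 0.0]
finger_gap: 85.0
grip_force: 0.0
```

>>> apply_moves(series="0.012 -0.093 0.085 0 -1;0.012 -0.093 0.085 0 -1;0.012 -0.093 0.085 0 -1;0.012 -0.093 0.085 0 -1;0.012 -0.093 0.085 0 -1")

```text
time: 2.53
tool_pos: [457.5, -32.3, 134.3]
tcp_rot: [-180.0, 0.0, 170.3]
ft_force: [0.7, -0.2, 0.6]
finger_gap: 85.6
grip_force: 0.0
```

>>> apply_moves(series="0.012 -0.093 0.085 0 -1;0 0 0 0 -1;0 0 0 0 -1")

```text
time: 2.78
tool_pos: [448.0, -59.0, 108.1]
tcp_rot: [180.0, -0.2, 170.1]
ft_force: [0.1, -0.7, 0.5]
finger_gap: 85.3
grip_force: 0.0
```

```bash
python3 - <<'E'
from h import *
w,E=wrist('w2');s=sense();print(s['tool_pos'],s['tcp_rot'])
C=cloud(w,E);X,Y,Z=C[...,0],C[...,1],C[...,2];ok=w['depth']>0
m=ok&(X>380)&(X<570)&(Y>-120)&(Y<-10)&(Z>26)&(Z<42)
k,l,st,_=cv2.connectedComponentsWithStats(m.astype(np.uint8));i=np.argmax(st[1:,4])+1
r=cv2.minAreaRect(C[l==i][:,:2].astype(np.float32));print(r,np.median(Z[l==i]),cv2.boxPoints(r))
go(448.6,-58.2,5,170)
E
```

```text
[449.4854511  -58.4387285  109.68459702] [ 1.79977568e+02 -3.97847019e-02  1.70181356e+02]
((493.378662109375, -64.22097778320312), (45.014808654785156, 136.02389526367188), 80.09503936767578) 33.12401187673257 [[422.50885  -74.69386 ]
 [556.50525  -98.091934]
 [564.2485   -53.748093]
 [430.25208  -30.350021]]
tool shift mm [  0.8   0.  104.7] share [0.003 0.    0.349] twist deg 0.18 share 0.002
```

View pics/w2.png

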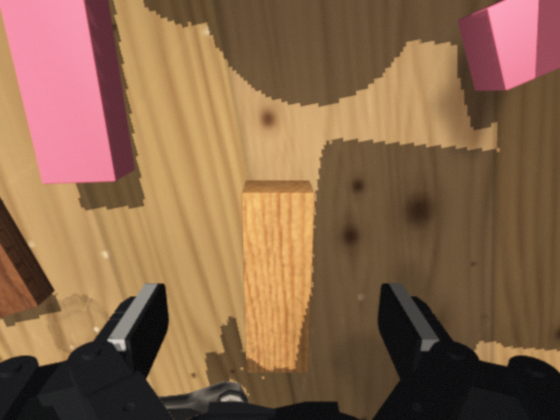

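The block is centred between the fingers, with its near end at about (278,185), and its height is confirmed at 33–34 mm. Descending.

>>> apply_moves(series="0.001 0 0.1 0 -1;0.001 0 0.1 0 -1;0 0 0.1 0 -1;0 0 0.045 0 -1;0 0 0 0 -1")

```text
time: 3.25
tool_pos: [447.7, -56.7, 4.1]
tcp_rot: [180.0, -0.2, 170.3]
ft_force: [-1.4, 1.0, -0.1]
finger_gap: 85.6
grip_force: 0.0
```

>>> apply_moves(series="0 0 0 0 0.6;0 0 0 0 0.6;0 0 0 0 0.6;0 0 0 0 0.6;0 0 0 0 0.6", squeeze=40)

```text
time: 3.67
tool_pos: [451.3, -58.5, 8.6]
tcp_rot: [180.0, 0.2, 170.2]
ft_force: [0.7, 0.6, 5.7]
finger_gap: 44.0
grip_force: 41.4
```

>>> apply_moves(series="0 0 0 0 0.6;0 0 0 0 0.6;0 0 0 0 0.6;0 0 0 0 0.6;0 0 0 0 0.6")

```text
time: 4.08
tool_pos: [451.3, -58.5, 8.6]
tcp_rot: [180.0, 0.2, 170.2]
ft_force: [0.1, 1.2, 6.5]
finger_gap: 44.0
grip_force: 41.5
```

Gripped at a 44 mm opening. Lift, then turn to the guide's heading.

>>> apply_moves(series="0 0 -0.04 0 0.6;0 0 -0.08 0 0.6;0 0 -0.08 0 0.6;0 0 0 0 0.6")

```text
time: 4.42
tool_pos: [453.2, -59.2, 72.3]
tcp_rot: [-180.0, 0.5, 170.2]
ft_force: [0.4, -0.2, -0.4]
finger_gap: 44.5
grip_force: 41.0
```

>>> apply_moves(series="0 0 0 -0.054 0.6;0 0 0 -0.054 0.6;0 0 0 -0.054 0.6;0 0 0 -0.054 0.6;0 0 0 -0.054 0.6")

```text
time: 4.83
tool_pos: [449.7, -58.4, 67.0]
tcp_rot: [-179.9, 0.1, -158.5]
ft_force: [-0.6, -0.1, -0.7]
finger_gap: 44.4
grip_force: 40.9
```

>>> apply_moves(series="0 0 0 0 0.6;0 0 0 0 0.6")

```text
time: 5.0
tool_pos: [449.5, -58.4, 66.8]
tcp_rot: [-180.0, 0.1, -159.0]
ft_force: [-0.1, 0.1, 0.1]
finger_gap: 44.5
grip_force: 41.0
```

```bash
python3 - <<'E'
from h import *
s=sense();print(s['tool_pos'],s['tcp_rot'],s['finger_gap'],s['ft_force'])
go(487.2,110.8,None,-158.8)
E
```

```text
[449.53094854 -58.3556327   66.773279  ] [-1.79965946e+02  5.06323815e-02 -1.59038284e+02] 44.53600968644715 [-0.13171742  0.08875262  0.10242572]
tool shift mm [-95.7 144.5  -0. ] share [-0.319  0.482 -0.   ] twist deg -0.24 share -0.002
```

>>> apply_moves(series="-0.064 0.096 0 0 0.6;-0.064 0.096 0 0 0.6;-0.064 0.096 0 0 0.6;-0.064 0.096 0 0 0.6;-0.064 0.096 0 0 0.6")

```text
time: 5.42
tool_pos: [487.1, 112.3, 66.7]
tcp_rot: [-180.0, 0.0, -159.1]
ft_force: [0.2, -0.2, -0.9]
finger_gap: 43.9
grip_force: 41.1
```

>>> apply_moves(series="0 0 0.05 -0.002 0.6;0 0 0.05 0 0.6;0 0 0.05 0 0.6;0 0 0 0 0.6;0 0 0 0 0.6")

```text
time: 5.83
tool_pos: [485.8, 110.6, 20.7]
tcp_rot: [180.0, -0.1, -158.8]
ft_force: [-1.0, 1.0, -0.7]
finger_gap: 44.3
grip_force: 41.1
```

```bash
cat > c.py <<'E'
from h import *
import sys
s=sense();print(s['tool_pos'],s['tcp_rot'],s['finger_gap'],s['ft_force'])
T=snap('top');W,E=wrist(sys.argv[1])
for n,im,E in(('top',T,T['extrinsics']),('wrist',W,E)):
    C=cloud(im,E);X,Y,Z=C[...,0],C[...,1],C[...,2];hsv=cv2.cvtColor(im['frame'],cv2.COLOR_BGR2HSV);ok=(im['depth']>0)&(X>430)&(X<720)&(Y>80)&(Y<260)
    a=ok&(Z>22)&(Z<60)&(hsv[...,1]>90)&(hsv[...,2]>60)
    b=ok&(Z>50)&(Z<70)&(hsv[...,1]<60)&(hsv[...,2]>100)&(X>580)
    for nm,m in(('pine',a),('bridge',b)):
        k,l,st,_=cv2.connectedComponentsWithStats(m.astype(np.uint8))
        if k<2: print(n,nm,'none');continue
        i=np.argmax(st[1:,4])+1;p=C[l==i];r=cv2.minAreaRect(p[:,:2].astype(np.float32))
        print(n,nm,len(p),np.round(r[0]+r[1]+(r[2],),1),'z',np.median(p[:,2]).round(1),np.round(cv2.boxPoints(r)).tolist())
E
python3 c.py w3
```

```text
[485.8320813  110.57260697  20.69482135] [ 1.79969322e+02 -1.19816388e-01 -1.58758795e+02] 44.282038325202656 [-1.00403423  1.04918571 -0.67914422]
top pine 4 [466.6  83.8   0.8   6.3  35.4] z 34.9 [[464.0, 86.0], [468.0, 81.0], [469.0, 81.0], [465.0, 87.0]]
top bridge 748 [641.3 171.1  54.3  92.6  21. ] z 56.7 [[599.0, 205.0], [633.0, 118.0], [683.0, 138.0], [650.0, 224.0]]
wrist pine 20101 [494.3 114.1  67.9  49.6  22.1] z 46.0 [[453.0, 124.0], [472.0, 78.0], [535.0, 104.0], [516.0, 150.0]]
wrist bridge none
```

View pics/w3.png

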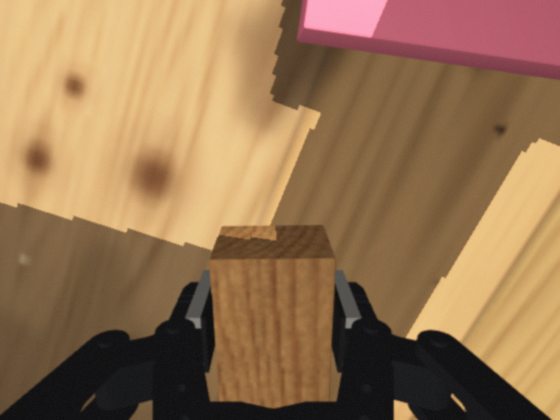

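The pine is straight in the grip. Its near end is at about (272,240) px, roughly 25 mm behind the TCP, and its underside is about 12 mm up. The lateral offset to the guide axis is about 0 mm. Lowering, then sliding in.

>>> apply_moves(series="0 0 0.03 0 0.6;0 0 0 0 0.6;-0.04 0 0 0 0.6;-0.06 0 0 0 0.6;-0.06 0 0 0 0.6")

```text
time: 6.35
tool_pos: [531.8, 128.1, 12.4]
tcp_rot: [180.0, -0.0, -158.7]
ft_force: [0.4, -1.1, -0.9]
finger_gap: 44.1
grip_force: 41.2
```

```bash
python3 - <<'E'
from h import *
for i in range(3):
    s=sense();print(s['tool_pos'],s['tcp_rot'],s['ft_force'])
go(580.4,147,10,-158.8)
E
```

```text
[531.80445459 128.11880202  12.39638334] [ 1.79999287e+02 -4.50711170e-04 -1.58673716e+02] [ 0.3556674  -1.08497332 -0.9390129 ]
[531.80445459 128.11880202  12.39638334] [ 1.79999287e+02 -4.50711170e-04 -1.58673716e+02] [ 0.3556674  -1.08497332 -0.9390129 ]
[531.80445459 128.11880202  12.39638334] [ 1.79999287e+02 -4.50711170e-04 -1.58673716e+02] [ 0.3556674  -1.08497332 -0.9390129 ]
tool shift mm [-52.1  -0.1   2.4] share [-0.174 -0.     0.008] twist deg 0.13 share 0.001
```

>>> apply_moves(series="-0.04 0 0 0 0.6;-0.04 0 0 0 0.6;-0.04 0 0 0 0.6;-0.02 0 0 0 0.6;0 0 0 0 0.6")

```text
time: 6.77
tool_pos: [571.7, 143.7, 12.7]
tcp_rot: [-180.0, 0.1, -158.6]
ft_force: [0.1, -1.1, -0.8]
finger_gap: 44.5
grip_force: 41.2
```

>>> apply_moves(series="-0.008 0 0 0 0.6;-0.008 0 0 0 0.6;0 0 0 0 0.6")

```text
time: 7.02
tool_pos: [574.9, 145.1, 12.3]
tcp_rot: [180.0, -0.0, -158.6]
ft_force: [0.2, 0.3, -1.1]
finger_gap: 44.2
grip_force: 41.2
```

>>> apply_moves(series="-0.008 0 0 0 0.6;0 0 0 0 0.6;0 0 0 0 0.6")

```text
time: 7.27
tool_pos: [577.2, 146.1, 12.4]
tcp_rot: [-180.0, -0.0, -158.6]
ft_force: [0.3, 0.3, -0.6]
finger_gap: 44.3
grip_force: 41.2
```

No contact so far, so I'm creeping on until it touches.

>>> apply_moves(series="-0.008 0 0 0 0.6;0 0 0 0 0.6")

```text
time: 7.43
tool_pos: [579.8, 147.1, 12.4]
tcp_rot: [-180.0, 0.0, -158.6]
ft_force: [-0.1, 0.2, -0.3]
finger_gap: 44.5
grip_force: 41.2
```

>>> apply_moves(series="-0.008 0 0 0 0.6;0 0 0 0 0.6")

```text
time: 7.6
tool_pos: [582.1, 148.0, 12.4]
tcp_rot: [-180.0, 0.0, -158.6]
ft_force: [0.0, 0.3, -0.5]
finger_gap: 44.4
grip_force: 41.2
```

>>> apply_moves(series="-0.006 0 0 0 0.6;0 0 0 0 0.6")

```text
time: 7.77
tool_pos: [582.2, 148.2, 11.7]
tcp_rot: [180.0, -0.2, -158.6]
ft_force: [-4.1, -2.1, 0.7]
finger_gap: 44.3
grip_force: 41.3
```

Contact is made at the expected depth, with about 4.6 N pushing back. Lowering the last few mm, then releasing.

>>> apply_moves(series="0 0 0.006 0 0.6;0 0 0.004 0 0.6;0 0 0 0 0.6")

```text
time: 8.02
tool_pos: [582.3, 148.2, 8.8]
tcp_rot: [180.0, -0.1, -158.6]
ft_force: [-4.8, -2.1, 1.4]
finger_gap: 43.9
grip_force: 41.4
```

>>> apply_moves(series="0 0 0 0 -1;0 0 0 0 -1;0 0 0 0 -1;0 0 0 0 -1;0 0 0 0 -1")

```text
time: 8.43
tool_pos: [583.7, 148.5, 9.5]
tcp_rot: [-180.0, 0.0, -158.6]
ft_force: [-0.2, -0.6, 0.2]
finger_gap: 85.2
grip_force: 0.0
```

>>> apply_moves(series="0 0 -0.04 0 -1;0 0 -0.08 0 -1;0 0 -0.1 0 -1;0.04 0 -0.12 0 -1;0.04 0 -0.12 0 -1")

```text
time: 8.85
tool_pos: [560.5, 139.7, 149.2]
tcp_rot: [180.0, -0.0, -158.6]
ft_force: [1.0, 0.5, -0.0]
finger_gap: 85.3
grip_force: 0.0
```

>>> apply_moves(series="0.12 0 -0.06 0 -1;0.12 0 -0.06 0 -1;0 0 0 0 -1;0 0 0 0 -1")

```text
time: 9.18
tool_pos: [494.2, 113.3, 186.4]
tcp_rot: [-179.9, 0.3, -158.6]
ft_force: [1.1, 0.3, -0.7]
finger_gap: 85.4
grip_force: 0.0
```

```bash
python3 c.py w4
```

```text
[494.15807267 113.29825205 186.38093309] [-179.92667069    0.29369913 -158.64257035] 85.4464978423495 [ 1.11119837  0.32809379 -0.68999805]
top pine 104 [676.6 186.3  14.9  45.3  18.4] z 34.3 [[662.0, 205.0], [677.0, 162.0], [691.0, 167.0], [676.0, 210.0]]
top bridge 246 [650.6 174.   31.7  91.2  24.9] z 56.5 [[617.0, 209.0], [655.0, 126.0], [684.0, 139.0], [646.0, 222.0]]
wrist pine 3730 [593.9 151.9  75.9  45.1  21.8] z 33.1 [[550.0, 159.0], [567.0, 117.0], [637.0, 145.0], [621.0, 187.0]]
wrist bridge 4594 [642.6 171.2  51.1  92.8  21.3] z 55.2 [[602.0, 205.0], [636.0, 119.0], [683.0, 137.0], [650.0, 224.0]]
```

View pics/w4.png

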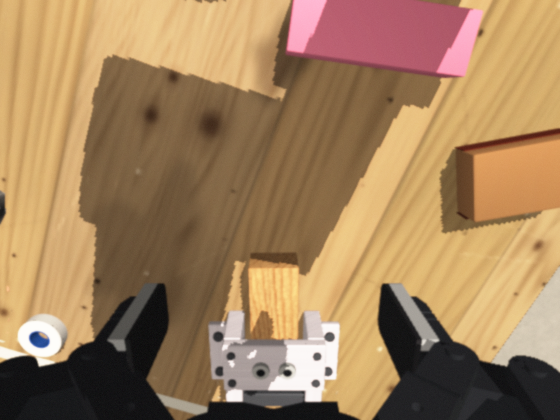

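The picture shows the block centred and straight under the bridge (outer end at about (273,262) px). About 65 mm stands out, which is home, its top is at 33 mm so it lies flat, and the gripper is clear.

```bash
python3 -c "
from h import *
print(hand_in())"
```

```text
the job is handed in; nothing more can be done
None
```

The pine block is in the drill guide, flat, straight and up against the back stop with about 65 mm standing out; I let go of it, left the hardwood and sanding blocks alone, and handed the job in at about 9 s (no verdict was returned).

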